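# Draw the tin out from behind the mustard jar

### The job

The small open steel tin stands behind the mustard jar on the lower tier of the turntable, partly under the upper tier. Set the mustard jar aside, slide the tin out, upright and without lifting it, until it stands wholly on the wooden board in front of the turntable, then stand the mustard jar back on its round dark pad. Keep everything upright and do not spin the turntable or disturb the other things on it.

Things in the scene. Friction and masses are not known exactly. Their poses are not given: they have to be found in the camera images.
- turntable: Two-tier white plastic turntable with a fixed foot; origin on its spin axis at shelf level (z = 0), z up. Its -x axis points to its open front, where the board lies. Lower tier: rimless disc, radius 205 mm, top at z = 22 mm. Two fins on it (4 mm thick, 22 mm high, at y = +-64 mm, x = -188 to -58 mm) make a straight open-ended lane along x that holds jar and tin.
- upper_centre (a point): Centre of the upper tier, on the spin axis at rim-top height (z = 100 mm). White dish of radius 80 mm, underside at z = 88 mm, on a post of radius 16 mm that does not show above it. It spins by itself with light friction.
- lower_tier (a joint): Turn of the lower tier about the vertical, rad, 0 at the start, positive anticlockwise from above. Spins against a friction of about 0.35 N m and stays where it is left; the pad and fins turn with it.
- pad (a point): Centre of the round dark rubber pad (radius 37 mm, flush with the lower tier's top) where the mustard jar belongs, 165 mm in front of the spin axis in the middle of the lane. Axes as the turntable's while the lower tier reads 0.
- jar_center (a point): Closed mustard jar, yellow with a paper label and a red lid: upright cylinder 58 mm across (lid 57 mm), 100 mm high, about 0.3 kg. The point is on its axis half-way up, 50 mm above its underside. z is up along the axis. Its yaw means nothing.
- tin_center (a point): Small empty steel tin, open on top: 68 mm across outside, 62 inside, 50 high, floor 3 thick, 0.13 kg. Point: on its axis half-way up, 25 mm above its underside. It stands in the lane right behind the jar (4 to 10 mm between them), its rear edge under the upper tier, the front part of its mouth open from above. A closed gripper dipped deep into it can hook its front wall and draw it along; pulled high on the wall it may tip.
- board_top (a point): Fixed wooden serving board 150 mm (its x) by 270 mm (its y), 20 mm thick, lying on the shelf close in front of the lower tier, 4 mm gap at the middle, its top 2 mm lower than the tier so that things slide across. Point: centre of its top face; its x is parallel to the turntable's x. The shelf on both sides of the board is bare.
- cruet_center (a point): Bystander: green glass vinegar cruet with a round stopper, 62 mm across, 179 mm high, on the lower tier beside the lane, on either side. The point is on its axis 85 mm above its underside.
- shaker_center (a point): Bystander: orange plastic twist-top shaker, 54 mm across, 101 mm high, on the lower tier on the other side of the lane. The point is on its axis 50 mm above its underside.
- spice_center (a point): Bystander: small amber spice jar with a black cap, 44 mm across, 76 mm high, standing on the upper tier. The point is on its axis 38 mm above its underside.
Mind the look-alikes: they are no part of the job. There is more than one size of the part that bears tin_center; the job needs the smallest.

How it is judged:
On the way, in this order (a step that is already met when the one before it is completed fails the run):
1. the mustard jar is set aside: its axis more than 80 mm from the pad's centre (horizontal distance between jar_center and pad above 0.08 m), for 0.2 s.
2. the tin stands upright on the board, while the jar is still off its pad (x of tin_center in the frame of board_top between -0.045 and 0.045 m and y of tin_center in the frame of board_top between -0.105 and 0.105 m and z of tin_center in the frame of board_top below 0.03 m and angle between tin_center's own z axis and vertical below 0.1 rad and horizontal distance between jar_center and pad above 0.05 m), for 0.2 s.
At the end, for the whole second after the job is handed in: Tin upright (0.1 rad) on the board, its axis within 45 mm of the board's centre along the board's x and 105 mm along its y. Jar upright on the lower tier, its axis within 15 mm of the pad's centre. Lower tier within 0.15 rad of its start. Tin and jar at rest (x of tin_center in the frame of board_top between -0.045 and 0.045 m and y of tin_center in the frame of board_top between -0.105 and 0.105 m and z of tin_center in the frame of board_top below 0.03 m and angle between each of tin_center, jar_center's own z axis and vertical below 0.1 rad and horizontal distance between jar_center and pad below 0.015 m and z of jar_center in the frame of pad between -0.055 and 0.055 m and value of joint lower_tier between -0.15 and 0.15 rad and linear speed of each of jar, tin below 0.02 m/s); the robot touches nothing.
It fails at once if the tin is lifted more than 20 mm (height (world z) of tin_center above 0.067 m).
It fails at once if the tin is tipped more than 0.4 rad (angle between tin_center's own z axis and vertical above 0.4 rad).
It fails at once if the mustard jar is tipped more than 0.7 rad (angle between jar_center's own z axis and vertical above 0.7 rad).
It fails at once if the cruet, shaker or spice jar is shifted more than 35 mm or tipped more than 0.3 rad (distance of any of cruet_center, shaker_center, spice_center from where it was at the start of the episode above 0.035 m or angle between any of cruet_center, shaker_center, spice_center's own z axis and vertical above 0.3 rad).
It also fails if it takes over 72 s, if anything falls off the work surface, if the arm or the gripper's body presses on something with over 40 N, if the wrist force passes 120 N, or if a joint passes its speed limit or range.

### The arm

A 6-joint arm with a two-finger parallel gripper is mounted at the origin on the work surface. World frame = base frame: x ahead of the robot, y to its left, z up, the work surface at z = 0. Lengths are in m, angles in rad, forces in N, time in s.
With the tool pointing down it reaches from about 0.4 to 0.925 m from the base axis. Payload 3.4 kg.
Tool frame: the origin (TCP) lies midway between the tips of the shut fingers; the grasp point (between the pads) lies 19 mm behind it; z points along the fingers, y is the line along which they close (so a half turn about z gives the same grasp; the last joint's range is limited). The gripper opens to 85 mm and grips with 20 to 120 N. Pads are 22 mm wide; open, the fingers measure 114 mm over their backs; the gripper's body (76 mm by 85 mm) begins 54 mm behind the grasp point. The pads swing forward as they close: fully open they stand 13 mm farther back than shut.
Start: joints at [-1.228, 0.307, 1.506, -0, 1.328, -0.073], TCP at [0.233, -0.526, 0.231] pointing down, gripper open.
Joint ranges: [-3.12, 3.12], [-1.05, 2.28], [0.14, 2.33], [-1.42, 4.57], [0.1, 2.73], [-2.68, 2.68]. Speed limits (rad/s): [2.57, 2.57, 3.14, 3.14, 3.14, 3.14].

### API

Orientations are given as a unit quaternion [x, y, z, w].
In Python, from bench import sense, snapshot, hand_in gives the robot as it stands.
- The arm moves only by the shell command python3 -m crank 'ROWS' [OPENING]. ROWS is JSON, a list of rows, each an object of numbers: "x", "y", "z": the shift along the tool's x, y, z in m; "wx", "wy", "wz": the turn, a rotation vector about the tool's x, y, z in degrees. In form: [{"x": .., "y": .., "z": .., "wx": .., "wy": .., "wz": ..}, ...]. A call has 1 to 8 rows; each row is the pose to reach, as a shift and turn from the pose commanded when the call began, along the tool's axes at that moment; what a row does not reach only later rows make up. A row lasts 1/10 s, in which the tool goes at most 50 mm and 8.59 degrees, less where a joint would pass 70% of its speed; a pose out of reach is approached as far as the arm can. A call with a gripper value outside its range is refused whole. OPENING is the opening, from 0 (shut) to 1 (fully open), set as the call begins (- or left out, the last holds). The fingers move at their own pace and stop on an object; the grip force is fixed at half the most. Time passes only in rows, so rows that repeat a pose let the fingers close. It gives the time, the measured TCP pose, the force, the opening and the grip force at its end, in the units of the state.
- sense(): the state, without advancing time (a new reading comes with each control period).
- snapshot(name): name is "side" or "top"; returns a dict with "color" (480x640x3 uint8, blue, green, red), "fx", "fy", "cx", "cy" (pixels), "k1" (the pictures are not rectified: a ray, as slopes to the right and down, at radius r is drawn at 1 + k1 r^2 times it, then the intrinsics apply), "R" (3x3) and "t" (3): a world point X has camera coordinates R X + t. Camera axes: x right, y down, z forward; pixel columns grow to the right and rows downward; lengths in m; the calibration is good to about 2 mm. A picture is of the moment at which its call begins. There is no depth.
- hand_in(): hands the job in; it is judged then, once.
The state is a dict: "t": time; "joint_positions": joint angles; "joint_vel": joint speeds; "joint_efforts": joint torques, N m; "eef_pos": TCP position; "tcp_rot": TCP orientation; "contact_force": force on the tool from outside, world axes, zero at the start; "torque": the same for the moment, N m; "width": finger opening in m; "gripper_force": force on a finger pad.
Only numpy, scipy, OpenCV 4.12 (cv2) and the standard library are available. Lean on these libraries where they do the work, as an engineer would, in place of code of your own. Each camera call takes 0.05 s, during which the arm holds its last target. There are 200 camera calls.

## Working session

There is one attempt and no reset: what is moved stays moved. The work goes in short steps, Python scripts to look and compute and a shell command to move; the robot and the scene stay as the last step left them, time stands still between calls to the robot, and variables do not carry over. Pictures are saved under pics/ and viewed, at most 10 in all, crops included, and the job is handed in when it is done.

```bash
mkdir -p pics
cat > h.py <<'E'
import numpy as np, cv2
from bench import sense, snapshot
def px2w(s,u,v,z):
    x=(u-s["cx"])/s["fx"]; y=(v-s["cy"])/s["fy"]
    K=np.array([[s["fx"],0,s["cx"]],[0,s["fy"],s["cy"]],[0,0,1.]])
    p=cv2.undistortPoints(np.array([[[u,v]]],float),K,np.array([s["k1"],0,0,0,0.]))[0,0]
    R=np.array(s["R"]);t=np.array(s["t"]); d=R.T@np.array([p[0],p[1],1]); c=-R.T@t
    return c+d*(z-c[2])/d[2]
def w2px(s,X):
    K=np.array([[s["fx"],0,s["cx"]],[0,s["fy"],s["cy"]],[0,0,1.]])
    r=cv2.Rodrigues(np.array(s["R"],float))[0]
    return cv2.projectPoints(np.array(X,float).reshape(-1,1,3),r,np.array(s["t"],float),K,np.array([s["k1"],0,0,0,0.]))[0][:,0]
E
python3 - <<'E'
from h import *
import pickle
for n in("top","side"):
    s=snapshot(n); cv2.imwrite(f"pics/{n}0.png",s["color"]); pickle.dump(s,open(n+"0.pkl","wb"))
    R=np.array(s["R"]);print(n,-R.T@np.array(s["t"]),R[2],s["fx"],s["k1"])
s=sense();print({k:s[k] for k in("t","eef_pos","tcp_rot","width","contact_force")})
E
```

```text
top [0.48219514 0.07427608 0.95969595] [ 0.15674537 -0.01709602 -0.98749107] 445.4518499412137 -0.05130645443016712
side [ 0.18613393 -0.40700806  0.56854776] [ 0.52477279  0.60384972 -0.59998253] 444.8704964274764 -0.04540960823465748
{'t': 0.1, 'eef_pos': array([ 0.23252301, -0.52519346,  0.23045839]), 'tcp_rot': array([ 9.78367986e-01,  2.06870056e-01, -1.33553618e-04, -9.19965172e-04]), 'width': 0.08546100195905523, 'contact_force': array([ 0.3803415 ,  0.31518025, -0.36996388])}
```

View pics/top0.png

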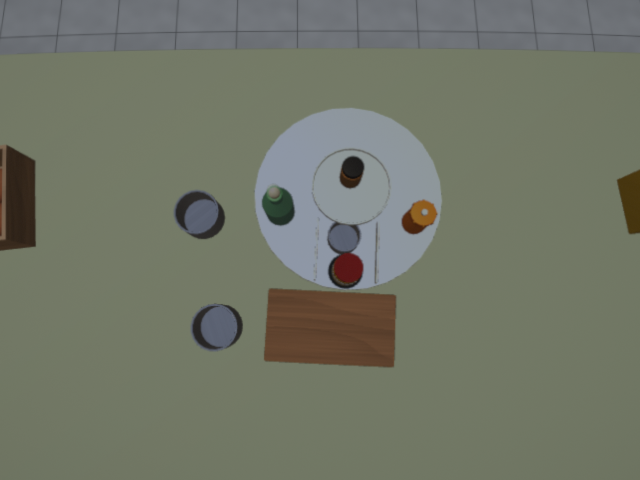

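View pics/side0.png

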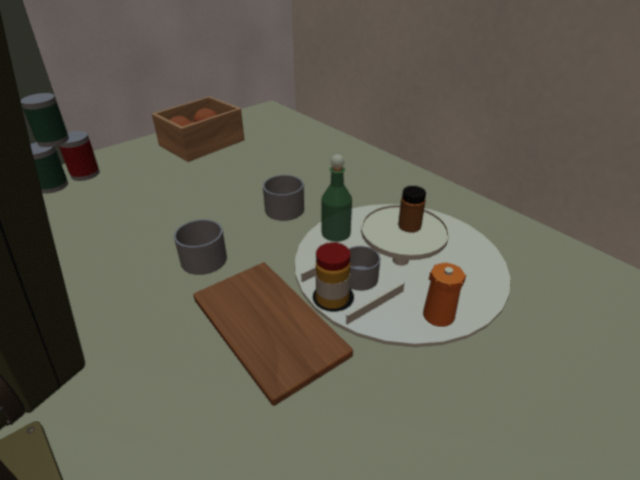

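The top view shows the board (corners about (268,290), (396,294), (394,366), (265,361)), the jar lid at (348,268), the tin mouth at (343,237) and the upper tier at (351,187). The two larger tins on the left are the look-alikes. I'll enlarge this to measure.

Run:
```python
import cv2
a=cv2.imread("pics/top0.png")[195:375,250:410]
a=cv2.convertScaleAbs(a,alpha=1.5,beta=20)
cv2.imwrite("pics/c1.png",cv2.resize(a[:110,40:160],None,fx=5,fy=5,interpolation=cv2.INTER_CUBIC))
```

```text
(no output)
```

View pics/c1.png

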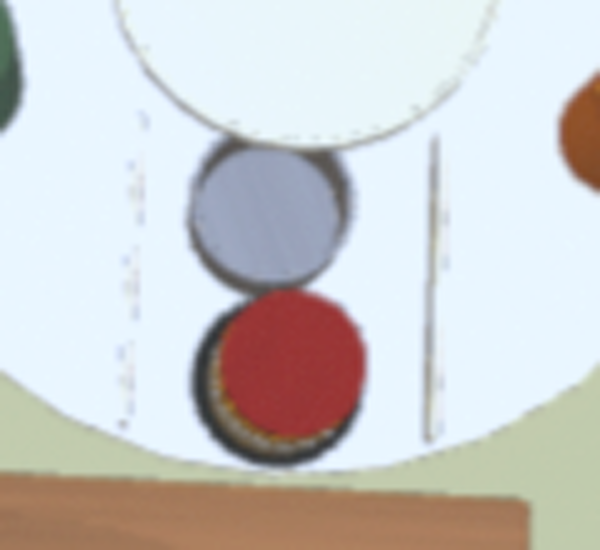

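Run:
```python
from h import *
import pickle
s=pickle.load(open("top0.pkl","rb"))
P={}
for n,u,v,z in [("jar",348.6,268,.122),("pad",345.7,271.2,.022),("tin",344.1,237.5,.072),("upper",351,187,.1),("lower",348,199,.022),("cruet stopper",274,191,.19),("cruet base-ish",279,207,.05),("shaker",424,213,.123),("spice",353,167,.165),("b1",268,290,.02),("b2",396,294.5,.02),("b3",394,366,.02),("b4",265,361,.02),("finRfar",376.8,222,.044),("finRnear",375.7,282.5,.044),("finLfar",318.6,218,.044),("finLnear",315,280,.044)]:
    P[n]=px2w(s,u,v,z); print(n,P[n].round(4))
print("board",np.mean([P[f"b{i}"] for i in (1,2,3,4)],0).round(4))
for a,b in(("pad","lower"),("pad","upper"),("tin","upper"),("finRnear","finRfar"),("b1","b2"),("b3","b2"),("b4","b1"),("jar","tin"),("jar","pad")):
    d=P[b]-P[a]; print(a,b,np.linalg.norm(d[:2]).round(4),np.degrees(np.arctan2(d[1],d[0])).round(1))
# side check
t=pickle.load(open("side0.pkl","rb"))
X=[P["jar"],P["tin"],P["pad"],P["upper"]]; print(w2px(t,X).round(1))
```

```text
jar [0.5625 0.0086 0.122 ]
pad [0.5653 0.007  0.022 ]
tin [0.6292 0.0124 0.072 ]
upper [ 0.7266 -0.0017  0.1   ]
lower [ 0.722  -0.0014  0.022 ]
cruet stopper [0.695  0.1437 0.19  ]
cruet base-ish [0.699  0.1457 0.05  ]
shaker [ 0.6671 -0.1399  0.123 ]
spice [ 7.466e-01 -7.000e-04  1.650e-01]
b1 [0.5279 0.1709 0.02  ]
b2 [ 0.515  -0.0981  0.02  ]
b3 [ 0.3683 -0.0886  0.02  ]
b4 [0.3826 0.1767 0.02  ]
finRfar [ 0.6661 -0.0591  0.044 ]
finRnear [ 0.5393 -0.0527  0.044 ]
finLfar [0.6759 0.0631 0.044 ]
finLnear [0.5461 0.0721 0.044 ]
board [0.4485 0.0402 0.02  ]
pad lower 0.1569 -3.1
pad upper 0.1615 -3.1
tin upper 0.0984 -8.2
finRnear finRfar 0.127 -2.9
b1 b2 0.2694 -92.8
b3 b2 0.1469 -3.7
b4 b1 0.1455 -2.3
jar tin 0.0669 3.2
jar pad 0.0033 -28.4
[[332.  252.8]
 [358.5 258.7]
 [333.1 297.4]
 [403.  228.4]]
```

```bash
cat >> h.py <<'E'
from scipy.spatial.transform import Rotation as Ro
def go(x,y,z,yaw,s=None):
    s=s or sense(); R=Ro.from_quat(s["tcp_rot"]); T=Ro.from_euler("z",yaw,degrees=True)*Ro.from_euler("x",180,degrees=True)
    d=R.inv().apply(np.array([x,y,z])-s["eef_pos"]); w=np.degrees((R.inv()*T).as_rotvec())
    print("xyz",d.round(4),"w",w.round(2),"n",np.linalg.norm(d).round(3))
E
python3 -c "
from h import *
go(.563,.0083,.2,-3)"
```

```text
xyz [ 0.5181 -0.354   0.0312] w [-1.100e-01  2.000e-02  2.688e+01] n 0.628
```

```bash
R='{"x":0.518,"y":-0.354,"z":0.031,"wx":-0.1,"wz":26.9}'
python3 -m crank '[{"x":0.518,"y":-0.354,"z":0.031,"wx":-0.1,"wz":26.9},{"x":0.518,"y":-0.354,"z":0.031,"wx":-0.1,"wz":26.9},{"x":0.518,"y":-0.354,"z":0.031,"wx":-0.1,"wz":26.9},{"x":0.518,"y":-0.354,"z":0.031,"wx":-0.1,"wz":26.9},{"x":0.518,"y":-0.354,"z":0.031,"wx":-0.1,"wz":26.9},{"x":0.518,"y":-0.354,"z":0.031,"wx":-0.1,"wz":26.9},{"x":0.518,"y":-0.354,"z":0.031,"wx":-0.1,"wz":26.9},{"x":0.518,"y":-0.354,"z":0.031,"wx":-0.1,"wz":26.9}]' 1; python3 -c "
from h import *
go(.563,.0083,.2,-3)"
```

```text
xyz [ 0.5181 -0.354   0.0312] w [-1.100e-01  2.000e-02  2.688e+01] n 0.628$[0]: bad value
```

```bash
python3 -m crank '[{"x":0.518,"y":-0.354,"z":0.031,"wx":0,"wy":0,"wz":26.9},{"x":0.518,"y":-0.354,"z":0.031,"wx":0,"wy":0,"wz":26.9},{"x":0.518,"y":-0.354,"z":0.031,"wx":0,"wy":0,"wz":26.9},{"x":0.518,"y":-0.354,"z":0.031,"wx":0,"wy":0,"wz":26.9},{"x":0.518,"y":-0.354,"z":0.031,"wx":0,"wy":0,"wz":26.9},{"x":0.518,"y":-0.354,"z":0.031,"wx":0,"wy":0,"wz":26.9},{"x":0.518,"y":-0.354,"z":0.031,"wx":0,"wy":0,"wz":26.9},{"x":0.518,"y":-0.354,"z":0.031,"wx":0,"wy":0,"wz":26.9}]' 1; echo; python3 -c "
from h import *
go(.563,.0083,.2,-3)"
```

```text
t: 0.9
eef_pos: [0.4407, -0.1891, 0.2116]
tcp_rot: [1.0, -0.026, -0.0, -0.0]
contact_force: [0.9, -0.6, 0.4]
width: 0.0859
gripper_force: 0.0

xyz [ 0.1117 -0.2036  0.0116] w [-0.    0.01 -0.03] n 0.233
```

```bash
python3 -m crank '[{"x":0.109,"y":-0.199,"z":0.011,"wx":0,"wy":0,"wz":0},{"x":0.109,"y":-0.199,"z":0.011,"wx":0,"wy":0,"wz":0},{"x":0.109,"y":-0.199,"z":0.011,"wx":0,"wy":0,"wz":0},{"x":0.109,"y":-0.199,"z":0.011,"wx":0,"wy":0,"wz":0},{"x":0.109,"y":-0.199,"z":0.011,"wx":0,"wy":0,"wz":0},{"x":0.109,"y":-0.199,"z":0.011,"wx":0,"wy":0,"wz":0},{"x":0.109,"y":-0.199,"z":0.011,"wx":0,"wy":0,"wz":0}]' 1; echo; python3 -c "
from h import *
go(.563,.0083,.066,-3)"
```

```text
t: 1.6
eef_pos: [0.5591, 0.0024, 0.2002]
tcp_rot: [1.0, -0.025, -0.001, 0.0]
contact_force: [-0.3, -0.6, -0.2]
width: 0.0856
gripper_force: 0.0

xyz [ 0.0038 -0.0061  0.1341] w [0.03 0.1  0.09] n 0.134
```

```bash
python3 -m crank '[{"x":0.004,"y":-0.006,"z":0.03,"wx":0,"wy":0,"wz":0},{"x":0.004,"y":-0.006,"z":0.06,"wx":0,"wy":0,"wz":0},{"x":0.004,"y":-0.006,"z":0.085,"wx":0,"wy":0,"wz":0},{"x":0.004,"y":-0.006,"z":0.105,"wx":0,"wy":0,"wz":0},{"x":0.004,"y":-0.006,"z":0.12,"wx":0,"wy":0,"wz":0},{"x":0.004,"y":-0.006,"z":0.13,"wx":0,"wy":0,"wz":0},{"x":0.004,"y":-0.006,"z":0.134,"wx":0,"wy":0,"wz":0},{"x":0.004,"y":-0.006,"z":0.134,"wx":0,"wy":0,"wz":0}]' 1; echo; python3 -c "
from h import *
go(.563,.0083,.066,-3)
s=snapshot('side');cv2.imwrite('pics/s1.png',cv2.resize(s['color'][130:370,220:520],None,fx=2.5,fy=2.5))"
```

```text
t: 2.4
eef_pos: [0.5635, 0.007, 0.0667]
tcp_rot: [1.0, -0.027, -0.0, 0.0]
contact_force: [0.6, -0.4, 0.5]
width: 0.0852
gripper_force: 0.0

xyz [-0.0005 -0.0013  0.0007] w [ 0.01  0.04 -0.07] n 0.002
```

View pics/s1.png

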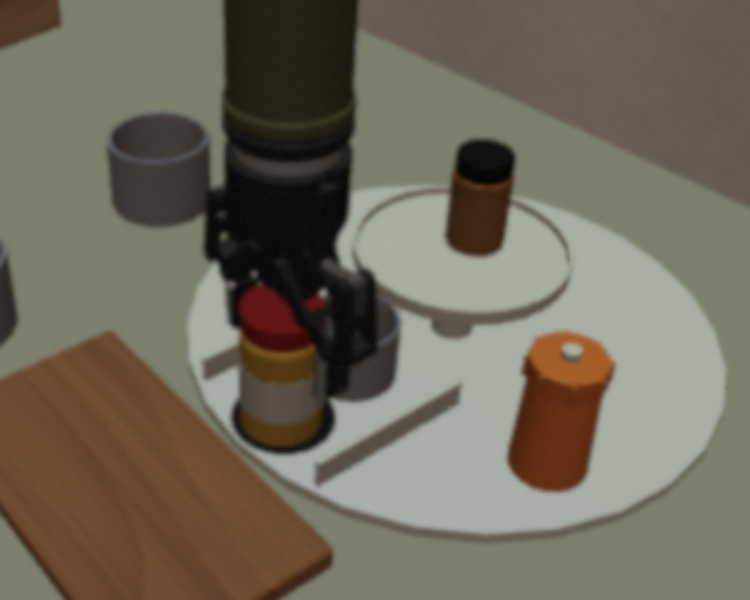

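The crop shows the open fingers on both sides of the jar, lid at (280,315), and nothing touching. I'll close and lift.

```bash
python3 -m crank '[{"x":0,"y":-0.001,"z":0,"wx":0,"wy":0,"wz":0},{"x":0,"y":-0.001,"z":0,"wx":0,"wy":0,"wz":0},{"x":0,"y":-0.001,"z":0,"wx":0,"wy":0,"wz":0},{"x":0,"y":-0.001,"z":0,"wx":0,"wy":0,"wz":0},{"x":0,"y":-0.001,"z":0,"wx":0,"wy":0,"wz":0},{"x":0,"y":-0.001,"z":0,"wx":0,"wy":0,"wz":0},{"x":0,"y":-0.001,"z":0,"wx":0,"wy":0,"wz":0},{"x":0,"y":-0.001,"z":0,"wx":0,"wy":0,"wz":0}]' 0
python3 -m crank '[{"x":0,"y":0,"z":-0.005,"wx":0,"wy":0,"wz":0},{"x":0,"y":0,"z":-0.015,"wx":0,"wy":0,"wz":0},{"x":0,"y":0,"z":-0.03,"wx":0,"wy":0,"wz":0},{"x":0,"y":0,"z":-0.045,"wx":0,"wy":0,"wz":0},{"x":0,"y":0,"z":-0.055,"wx":0,"wy":0,"wz":0},{"x":0,"y":0,"z":-0.06,"wx":0,"wy":0,"wz":0}]'
echo; python3 -c "
from h import *
go(.45,.13,.126,-3)"
```

```text
t: 3.25
eef_pos: [0.5647, 0.0088, 0.0682]
tcp_rot: [1.0, -0.026, 0.001, 0.0]
contact_force: [-1.5, 1.7, 5.1]
width: 0.0564
gripper_force: 63.2
t: 3.85
eef_pos: [0.5644, 0.0087, 0.1281]
tcp_rot: [1.0, -0.026, 0.001, 0.0]
contact_force: [0.3, 0.2, -4.0]
width: 0.0562
gripper_force: 64.5

xyz [-0.1207 -0.1151  0.0019] w [-0.   -0.1  -0.01] n 0.167
```

```bash
python3 -m crank '[{"x":-0.015,"y":-0.014,"z":0,"wx":0,"wy":0,"wz":0},{"x":-0.035,"y":-0.033,"z":0,"wx":0,"wy":0,"wz":0},{"x":-0.06,"y":-0.057,"z":0,"wx":0,"wy":0,"wz":0},{"x":-0.085,"y":-0.08,"z":0,"wx":0,"wy":0,"wz":0},{"x":-0.106,"y":-0.101,"z":0,"wx":0,"wy":0,"wz":0},{"x":-0.118,"y":-0.112,"z":0,"wx":0,"wy":0,"wz":0},{"x":-0.121,"y":-0.115,"z":0,"wx":0,"wy":0,"wz":0},{"x":-0.121,"y":-0.115,"z":0,"wx":0,"wy":0,"wz":0}]'
python3 -m crank '[{"x":0,"y":0,"z":0.02,"wx":0,"wy":0,"wz":0},{"x":0,"y":0,"z":0.038,"wx":0,"wy":0,"wz":0},{"x":0,"y":0,"z":0.049,"wx":0,"wy":0,"wz":0},{"x":0,"y":0,"z":0.055,"wx":0,"wy":0,"wz":0},{"x":0,"y":0,"z":0.059,"wx":0,"wy":0,"wz":0},{"x":0,"y":0,"z":0.062,"wx":0,"wy":0,"wz":0},{"x":0,"y":0,"z":0.062,"wx":0,"wy":0,"wz":0}]'
```

```text
t: 4.65
eef_pos: [0.4492, 0.1301, 0.1269]
tcp_rot: [1.0, -0.026, 0.0, 0.0]
contact_force: [0.1, 0.5, -3.4]
width: 0.0564
gripper_force: 64.7
t: 5.35
eef_pos: [0.4499, 0.1297, 0.0663]
tcp_rot: [1.0, -0.026, 0.001, 0.0]
contact_force: [-3.1, -0.9, 5.0]
width: 0.0565
gripper_force: 65.5
```

```bash
python3 -m crank '[{"x":0,"y":0,"z":0,"wx":0,"wy":0,"wz":0},{"x":0,"y":0,"z":0,"wx":0,"wy":0,"wz":0},{"x":0,"y":0,"z":0,"wx":0,"wy":0,"wz":0},{"x":0,"y":0,"z":0,"wx":0,"wy":0,"wz":0},{"x":0,"y":0,"z":0,"wx":0,"wy":0,"wz":0}]' 1
python3 -m crank '[{"x":0,"y":0,"z":-0.02,"wx":0,"wy":0,"wz":0},{"x":0,"y":0,"z":-0.05,"wx":0,"wy":0,"wz":0},{"x":0,"y":0,"z":-0.09,"wx":0,"wy":0,"wz":0},{"x":0,"y":0,"z":-0.13,"wx":0,"wy":0,"wz":0},{"x":0,"y":0,"z":-0.14,"wx":0,"wy":0,"wz":0},{"x":0,"y":0,"z":-0.14,"wx":0,"wy":0,"wz":0}]'
python3 - <<'E'
from h import *
import pickle
s=snapshot('top');pickle.dump(s,open('top1.pkl','wb'));cv2.imwrite('pics/t1.png',cv2.resize(cv2.convertScaleAbs(s['color'][190:370,240:410],alpha=1.4,beta=10),None,fx=3.3,fy=3.3,interpolation=cv2.INTER_CUBIC))
s=snapshot('side');pickle.dump(s,open('side1.pkl','wb'));cv2.imwrite('pics/s2.png',cv2.resize(cv2.convertScaleAbs(s['color'][200:350,220:420],alpha=1.4,beta=10),None,fx=4,fy=4,interpolation=cv2.INTER_CUBIC))
E
```

```text
t: 5.85
eef_pos: [0.4493, 0.13, 0.0649]
tcp_rot: [1.0, -0.026, 0.0, -0.0]
contact_force: [-0.3, -0.2, 0.1]
width: 0.0855
gripper_force: 0.0
t: 6.45
eef_pos: [0.4506, 0.1303, 0.2067]
tcp_rot: [1.0, -0.026, 0.002, -0.001]
contact_force: [0.1, -0.1, -0.0]
width: 0.0855
gripper_force: 0.0
```

View pics/t1.png

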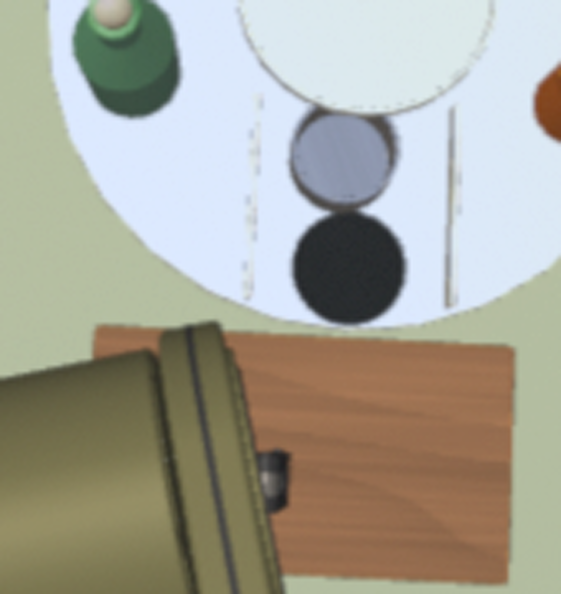

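View pics/s2.png

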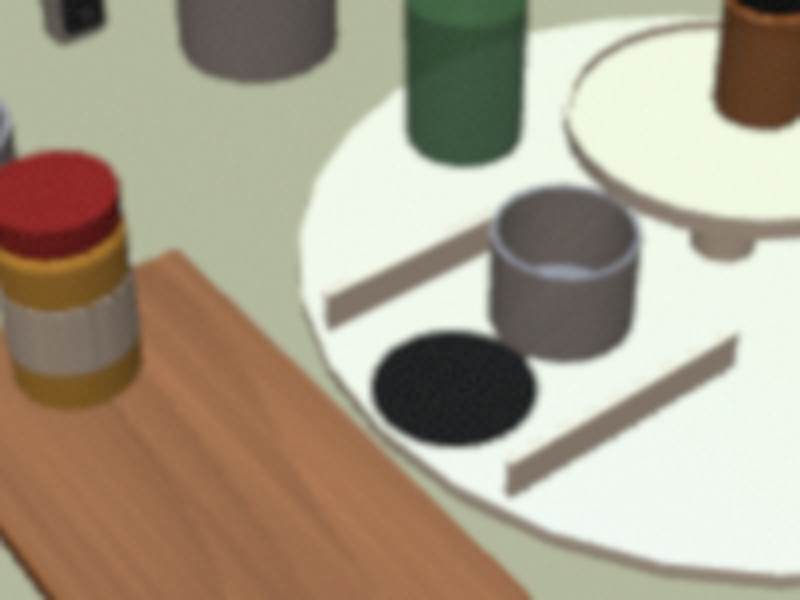

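Run:
```python
from h import *
import pickle
t=pickle.load(open('top1.pkl','rb'));s=pickle.load(open('side1.pkl','rb'))
print(px2w(t,345.8,270.9,.022),px2w(s,333.5,297,.022))
print(px2w(t,344.4,237.6,.072),px2w(s,361,258.2,.072))
```

```text
[0.56597257 0.0068099  0.022     ] [0.56652377 0.0071823  0.022     ]
[0.62900074 0.01175291 0.072     ] [0.63342836 0.01046348 0.072     ]
```

```bash
python3 -c "
from h import *
go(.621,.0112,.12,-3)"
```

```text
xyz [0.1789 0.1093 0.0837] w [ 0.02  0.09 -0.02] n 0.226
```

```bash
python3 -m crank '[{"x":0.02,"y":0.012,"z":0,"wx":0,"wy":0.1,"wz":0},{"x":0.055,"y":0.033,"z":0,"wx":0,"wy":0.1,"wz":0},{"x":0.09,"y":0.055,"z":0,"wx":0,"wy":0.1,"wz":0},{"x":0.125,"y":0.077,"z":0,"wx":0,"wy":0.1,"wz":0},{"x":0.155,"y":0.095,"z":0,"wx":0,"wy":0.1,"wz":0},{"x":0.174,"y":0.107,"z":0.01,"wx":0,"wy":0.1,"wz":0},{"x":0.179,"y":0.109,"z":0.02,"wx":0,"wy":0.1,"wz":0},{"x":0.179,"y":0.109,"z":0.05,"wx":0,"wy":0.1,"wz":0}]' 0
python3 -m crank '[{"x":0,"y":0,"z":0.025,"wx":0,"wy":0,"wz":0},{"x":0,"y":0,"z":0.034,"wx":0,"wy":0,"wz":0},{"x":0,"y":0,"z":0.034,"wx":0,"wy":0,"wz":0}]'
python3 - <<'E'
from h import *
go(.621,.0112,.036,-3)
s=snapshot('side');cv2.imwrite('pics/s3.png',cv2.resize(cv2.convertScaleAbs(s['color'][170:350,220:460],alpha=1.6,beta=15),None,fx=3.3,fy=3.3,interpolation=cv2.INTER_CUBIC))
E
```

```text
t: 7.35
eef_pos: [0.6236, 0.0112, 0.1541]
tcp_rot: [1.0, -0.027, 0.002, -0.0]
contact_force: [-0.3, 0.8, -0.3]
width: 0.0001
gripper_force: 0.0
t: 7.65
eef_pos: [0.6193, 0.0123, 0.1179]
tcp_rot: [1.0, -0.026, -0.003, -0.0]
contact_force: [0.0, -0.3, -0.3]
width: -0.0005
gripper_force: 0.0
xyz [0.0022 0.0011 0.0819] w [-0.01  0.3   0.01] n 0.082
```

View pics/s3.png

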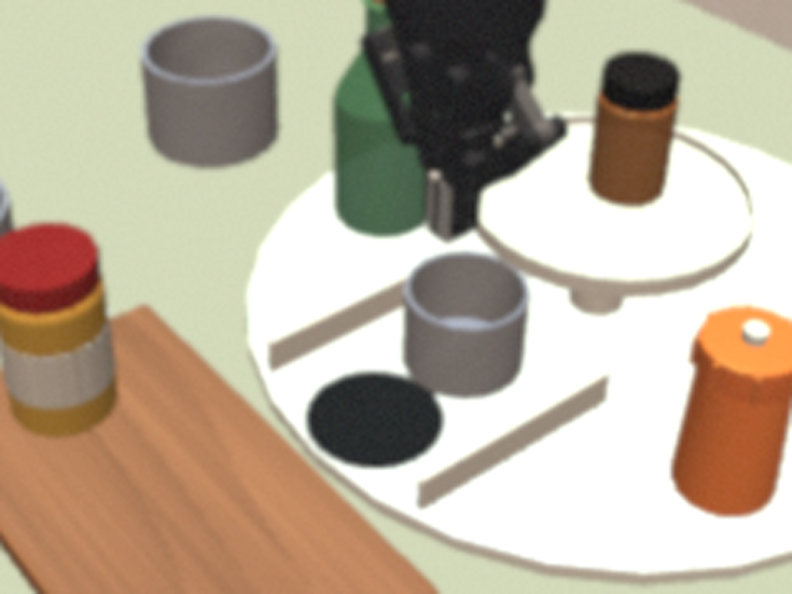

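The closed fingertips, at (450,238), are right above the tin's mouth at (465,290). Nothing else is in the way, so I'll dip in.

```bash
python3 -m crank '[{"x":0.001,"y":0,"z":0.02,"wx":0,"wy":0.2,"wz":0},{"x":0.001,"y":0,"z":0.035,"wx":0,"wy":0.2,"wz":0},{"x":0.001,"y":0,"z":0.045,"wx":0,"wy":0.2,"wz":0},{"x":0.001,"y":0,"z":0.053,"wx":0,"wy":0.2,"wz":0},{"x":0.001,"y":0,"z":0.053,"wx":0,"wy":0.2,"wz":0}]' 0
python3 -m crank '[{"x":0,"y":0,"z":0.009,"wx":0,"wy":0,"wz":0},{"x":0,"y":0,"z":0.017,"wx":0,"wy":0,"wz":0},{"x":0,"y":0,"z":0.024,"wx":0,"wy":0,"wz":0},{"x":0,"y":0,"z":0.029,"wx":0,"wy":0,"wz":0},{"x":0,"y":0,"z":0.029,"wx":0,"wy":0,"wz":0}]' 0
python3 -c "
from h import *
go(.437,.0208,.0345,-3)"
```

```text
t: 8.2
eef_pos: [0.623, 0.0118, 0.0675]
tcp_rot: [1.0, -0.026, 0.002, 0.0]
contact_force: [0.2, -0.1, -0.3]
width: -0.0002
gripper_force: 0.0
t: 8.7
eef_pos: [0.6227, 0.0116, 0.0378]
tcp_rot: [1.0, -0.026, 0.002, 0.0]
contact_force: [0.6, -0.2, 0.7]
width: -0.0001
gripper_force: 0.0
xyz [-0.186   0.0006  0.0027] w [ 0.   -0.19 -0.02] n 0.186
```

```bash
python3 -m crank '[{"x":-0.003,"y":0,"z":0.003,"wx":0,"wy":0,"wz":0},{"x":-0.006,"y":0,"z":0.003,"wx":0,"wy":0,"wz":0},{"x":-0.009,"y":0,"z":0.003,"wx":0,"wy":0,"wz":0},{"x":-0.013,"y":0,"z":0.003,"wx":0,"wy":0,"wz":0},{"x":-0.018,"y":0,"z":0.003,"wx":0,"wy":0,"wz":0},{"x":-0.024,"y":0,"z":0.003,"wx":0,"wy":0,"wz":0},{"x":-0.03,"y":0,"z":0.003,"wx":0,"wy":0,"wz":0},{"x":-0.036,"y":0,"z":0.003,"wx":0,"wy":0,"wz":0}]' 0
python3 - <<'E'
from h import *
s=snapshot('side');cv2.imwrite('pics/s4.png',cv2.resize(cv2.convertScaleAbs(s['color'][170:350,220:460],alpha=1.6,beta=15),None,fx=3.3,fy=3.3,interpolation=cv2.INTER_CUBIC))
E
```

```text
t: 9.5
eef_pos: [0.5871, 0.0135, 0.0359]
tcp_rot: [1.0, -0.026, 0.003, 0.0]
contact_force: [0.8, 0.9, 0.7]
width: 0.0
gripper_force: 0.4
```

View pics/s4.png

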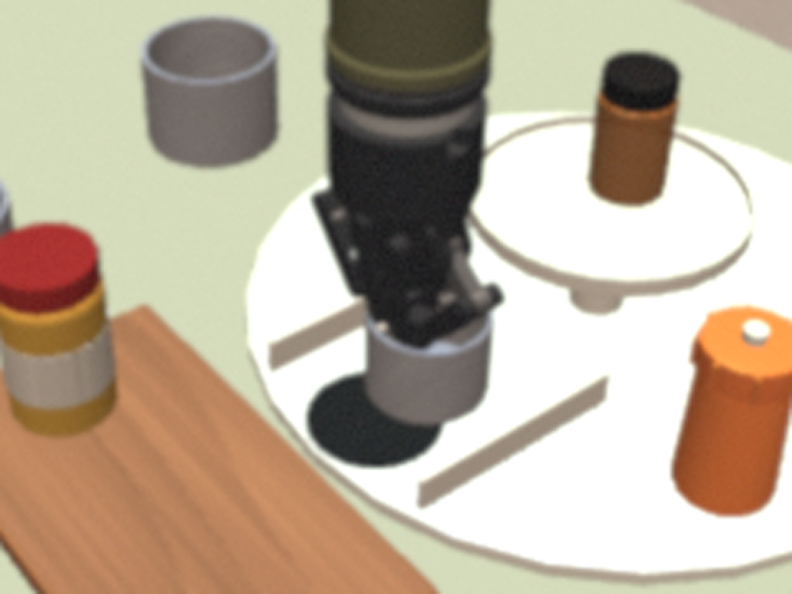

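The tin, rim now around (428,330), has followed upright onto the pad. I'll carry on dragging.

```bash
python3 -m crank '[{"x":-0.008,"y":0,"z":0,"wx":0,"wy":0,"wz":0},{"x":-0.017,"y":0,"z":0,"wx":0,"wy":0,"wz":0},{"x":-0.026,"y":0,"z":0,"wx":0,"wy":0,"wz":0},{"x":-0.035,"y":0,"z":0,"wx":0,"wy":0,"wz":0},{"x":-0.044,"y":0,"z":0,"wx":0,"wy":0,"wz":0},{"x":-0.053,"y":0,"z":0,"wx":0,"wy":0,"wz":0},{"x":-0.062,"y":0,"z":0,"wx":0,"wy":0,"wz":0},{"x":-0.071,"y":0,"z":0,"wx":0,"wy":0,"wz":0}]' 0
python3 -m crank '[{"x":-0.009,"y":0,"z":0,"wx":0,"wy":0,"wz":0},{"x":-0.018,"y":0,"z":0,"wx":0,"wy":0,"wz":0},{"x":-0.027,"y":0,"z":0,"wx":0,"wy":0,"wz":0},{"x":-0.036,"y":0,"z":0,"wx":0,"wy":0,"wz":0},{"x":-0.045,"y":0,"z":0,"wx":0,"wy":0,"wz":0},{"x":-0.053,"y":0,"z":0,"wx":0,"wy":0,"wz":0},{"x":-0.06,"y":0,"z":0,"wx":0,"wy":0,"wz":0},{"x":-0.066,"y":0,"z":0,"wx":0,"wy":0,"wz":0}]' 0
python3 -c "
from h import *
go(.437,.0208,.0345,-3)"
```

```text
t: 10.35
eef_pos: [0.5158, 0.0173, 0.0353]
tcp_rot: [1.0, -0.026, 0.003, 0.0]
contact_force: [1.1, -0.4, -0.2]
width: 0.0
gripper_force: 0.3
t: 11.15
eef_pos: [0.4502, 0.0207, 0.035]
tcp_rot: [1.0, -0.026, 0.003, 0.0]
contact_force: [1.1, -0.1, 0.1]
width: -0.0002
gripper_force: 0.3
xyz [-0.0132  0.0006  0.0004] w [ 0.   -0.3  -0.02] n 0.013
```

```bash
python3 -m crank '[{"x":-0.005,"y":0,"z":0,"wx":0,"wy":0,"wz":0},{"x":-0.009,"y":0,"z":0,"wx":0,"wy":0,"wz":0},{"x":-0.012,"y":0,"z":0,"wx":0,"wy":0,"wz":0},{"x":-0.014,"y":0,"z":0,"wx":0,"wy":0,"wz":0},{"x":-0.014,"y":0,"z":0,"wx":0,"wy":0,"wz":0},{"x":-0.010,"y":0,"z":0,"wx":0,"wy":0,"wz":0},{"x":-0.003,"y":0,"z":0,"wx":0,"wy":0,"wz":0},{"x":-0.003,"y":0,"z":0,"wx":0,"wy":0,"wz":0}]' 0
python3 -m crank '[{"x":0,"y":0,"z":-0.01,"wx":0,"wy":0,"wz":0},{"x":0,"y":0,"z":-0.025,"wx":0,"wy":0,"wz":0},{"x":0,"y":0,"z":-0.045,"wx":0,"wy":0,"wz":0},{"x":0,"y":0,"z":-0.08,"wx":0,"wy":0,"wz":0},{"x":0,"y":0,"z":-0.12,"wx":0,"wy":0,"wz":0},{"x":0,"y":0,"z":-0.16,"wx":0,"wy":0,"wz":0},{"x":0,"y":0,"z":-0.18,"wx":0,"wy":0,"wz":0},{"x":0,"y":0,"z":-0.18,"wx":0,"wy":0,"wz":0}]' 0
python3 - <<'E'
from h import *
import pickle
go(.4495,.13,.2,-3)
s=snapshot('side');pickle.dump(s,open('side2.pkl','wb'));cv2.imwrite('pics/s5.png',cv2.resize(cv2.convertScaleAbs(s['color'][200:400,180:440],alpha=1.6,beta=15),None,fx=3,fy=3,interpolation=cv2.INTER_CUBIC))
E
```

```text
t: 11.95
eef_pos: [0.4499, 0.0207, 0.0351]
tcp_rot: [1.0, -0.026, 0.004, 0.0]
contact_force: [0.5, -0.1, -0.6]
width: -0.0001
gripper_force: 0.0
t: 12.75
eef_pos: [0.4489, 0.0209, 0.219]
tcp_rot: [1.0, -0.026, 0.007, 0.0]
contact_force: [0.2, 0.0, -0.0]
width: 0.0001
gripper_force: 0.0
xyz [-0.0054 -0.109   0.0189] w [-0.   -0.76 -0.01] n 0.111
```

View pics/s5.png

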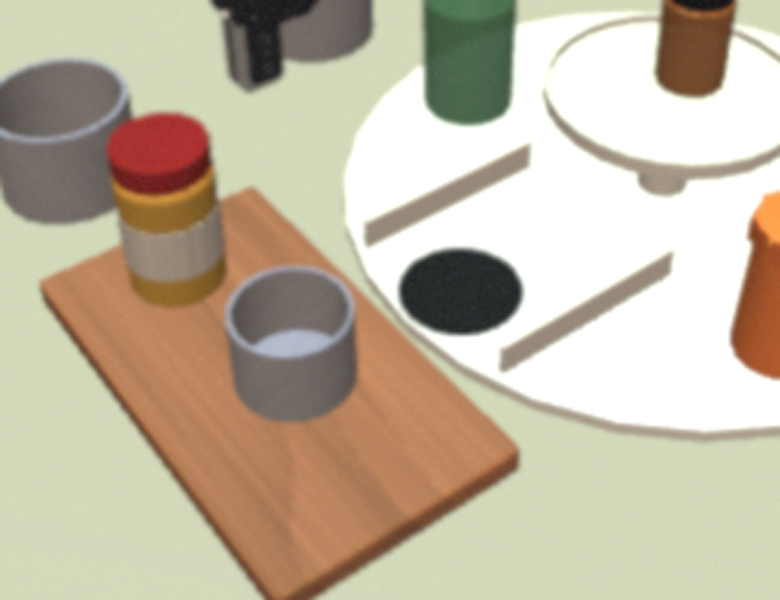

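```bash
python3 - <<'E'
from h import *
import pickle
s=pickle.load(open('side2.pkl','rb'))
print(px2w(s,276.7,304.7,.07),px2w(s,232.7,248.3,.12),px2w(s,333.7,297,.022))
E
python3 -m crank '[{"x":-0.001,"y":-0.02,"z":0,"wx":0,"wy":-0.8,"wz":0},{"x":-0.002,"y":-0.05,"z":0,"wx":0,"wy":-0.8,"wz":0},{"x":-0.004,"y":-0.08,"z":0,"wx":0,"wy":-0.8,"wz":0},{"x":-0.005,"y":-0.103,"z":0,"wx":0,"wy":-0.8,"wz":0},{"x":-0.005,"y":-0.109,"z":0.015,"wx":0,"wy":-0.8,"wz":0},{"x":-0.005,"y":-0.109,"z":0.02,"wx":0,"wy":-0.8,"wz":0},{"x":-0.005,"y":-0.109,"z":0.02,"wx":0,"wy":-0.8,"wz":0}]' 1
python3 -c "
from h import *
go(.4495,.13,.0655,-3)"
```

```text
[0.45417736 0.01580202 0.07      ] [0.44835272 0.12524159 0.12      ] [0.56678931 0.00695441 0.022     ]
t: 13.5
eef_pos: [0.4457, 0.1295, 0.193]
tcp_rot: [1.0, -0.026, -0.007, 0.001]
contact_force: [0.1, -0.3, 0.2]
width: 0.0853
gripper_force: 0.0
xyz [ 0.0055 -0.0009  0.1274] w [0.09 0.78 0.01] n 0.128
```

```bash
python3 -m crank '[{"x":0.002,"y":-0.001,"z":0.02,"wx":0,"wy":0.4,"wz":0},{"x":0.004,"y":-0.001,"z":0.04,"wx":0,"wy":0.4,"wz":0},{"x":0.004,"y":-0.001,"z":0.05,"wx":0,"wy":0.4,"wz":0},{"x":0.004,"y":-0.001,"z":0.05,"wx":0,"wy":0.4,"wz":0},{"x":0.004,"y":-0.001,"z":0.05,"wx":0,"wy":0.4,"wz":0}]' 1
python3 -c "
from h import *
go(.4495,.13,.0655,-3)"
```

```text
t: 14.0
eef_pos: [0.4514, 0.1305, 0.1452]
tcp_rot: [1.0, -0.027, -0.001, -0.0]
contact_force: [0.3, -0.2, -0.2]
width: 0.0857
gripper_force: 0.0
xyz [-0.0017  0.0006  0.0797] w [ 0.    0.11 -0.06] n 0.08
```

```bash
python3 -m crank '[{"x":-0.002,"y":0,"z":0.025,"wx":0,"wy":0,"wz":0},{"x":-0.002,"y":0,"z":0.045,"wx":0,"wy":0,"wz":0},{"x":-0.002,"y":0,"z":0.06,"wx":0,"wy":0,"wz":0},{"x":-0.002,"y":0,"z":0.072,"wx":0,"wy":0,"wz":0},{"x":-0.002,"y":0,"z":0.08,"wx":0,"wy":0,"wz":0},{"x":-0.002,"y":0,"z":0.08,"wx":0,"wy":0,"wz":0},{"x":-0.002,"y":0,"z":0.08,"wx":0,"wy":0,"wz":0}]' 1
python3 -m crank '[{"x":0,"y":0,"z":0,"wx":0,"wy":0,"wz":0},{"x":0,"y":0,"z":0,"wx":0,"wy":0,"wz":0},{"x":0,"y":0,"z":0,"wx":0,"wy":0,"wz":0},{"x":0,"y":0,"z":0,"wx":0,"wy":0,"wz":0},{"x":0,"y":0,"z":0,"wx":0,"wy":0,"wz":0},{"x":0,"y":0,"z":0,"wx":0,"wy":0,"wz":0},{"x":0,"y":0,"z":0,"wx":0,"wy":0,"wz":0},{"x":0,"y":0,"z":0,"wx":0,"wy":0,"wz":0}]' 0
python3 -m crank '[{"x":0,"y":0,"z":-0.005,"wx":0,"wy":0,"wz":0},{"x":0,"y":0,"z":-0.015,"wx":0,"wy":0,"wz":0},{"x":0,"y":0,"z":-0.03,"wx":0,"wy":0,"wz":0},{"x":0,"y":0,"z":-0.05,"wx":0,"wy":0,"wz":0},{"x":0,"y":0,"z":-0.065,"wx":0,"wy":0,"wz":0},{"x":0,"y":0,"z":-0.07,"wx":0,"wy":0,"wz":0},{"x":0,"y":0,"z":-0.07,"wx":0,"wy":0,"wz":0}]'
python3 -c "
from h import *
go(.5655,.0078,.135,-3)"
```

```text
t: 14.7
eef_pos: [0.4497, 0.131, 0.0655]
tcp_rot: [1.0, -0.026, -0.0, -0.0]
contact_force: [0.8, 0.1, 0.1]
width: 0.0855
gripper_force: 0.0
t: 15.5
eef_pos: [0.4497, 0.1309, 0.066]
tcp_rot: [1.0, -0.026, 0.0, -0.0]
contact_force: [-0.6, -0.9, 6.3]
width: 0.0563
gripper_force: 62.6
t: 16.2
eef_pos: [0.4496, 0.1311, 0.1357]
tcp_rot: [1.0, -0.026, 0.0, -0.0]
contact_force: [0.1, 0.1, -4.3]
width: 0.0563
gripper_force: 64.6
xyz [0.1222 0.117  0.0007] w [-0.03 -0.   -0.02] n 0.169
```

```bash
python3 -m crank '[{"x":0.014,"y":0.013,"z":0,"wx":0,"wy":0,"wz":0},{"x":0.035,"y":0.033,"z":0,"wx":0,"wy":0,"wz":0},{"x":0.06,"y":0.057,"z":0,"wx":0,"wy":0,"wz":0},{"x":0.085,"y":0.081,"z":0,"wx":0,"wy":0,"wz":0},{"x":0.107,"y":0.102,"z":0,"wx":0,"wy":0,"wz":0},{"x":0.118,"y":0.113,"z":0,"wx":0,"wy":0,"wz":0},{"x":0.122,"y":0.117,"z":0,"wx":0,"wy":0,"wz":0},{"x":0.122,"y":0.117,"z":0,"wx":0,"wy":0,"wz":0}]'
python3 -m crank '[{"x":0,"y":0,"z":0.02,"wx":0,"wy":0,"wz":0},{"x":0,"y":0,"z":0.038,"wx":0,"wy":0,"wz":0},{"x":0,"y":0,"z":0.05,"wx":0,"wy":0,"wz":0},{"x":0,"y":0,"z":0.055,"wx":0,"wy":0,"wz":0},{"x":0,"y":0,"z":0.055,"wx":0,"wy":0,"wz":0}]'
python3 -c "
from h import *
go(.5655,.0078,.067,-3)"
```

```text
t: 17.0
eef_pos: [0.5641, 0.0077, 0.1338]
tcp_rot: [1.0, -0.027, -0.002, -0.0]
contact_force: [0.3, -0.1, -3.5]
width: 0.0563
gripper_force: 64.7
t: 17.5
eef_pos: [0.5637, 0.0084, 0.079]
tcp_rot: [1.0, -0.026, -0.002, -0.0]
contact_force: [-0.3, -0.9, -4.4]
width: 0.0563
gripper_force: 64.7
xyz [0.0019 0.0005 0.012 ] w [-0.01  0.22  0.02] n 0.012
```

```bash
python3 -m crank '[{"x":0.002,"y":0,"z":0.004,"wx":0,"wy":0.2,"wz":0},{"x":0.002,"y":0,"z":0.007,"wx":0,"wy":0.2,"wz":0},{"x":0.002,"y":0,"z":0.01,"wx":0,"wy":0.2,"wz":0},{"x":0.002,"y":0,"z":0.012,"wx":0,"wy":0.2,"wz":0},{"x":0.002,"y":0,"z":0.012,"wx":0,"wy":0.2,"wz":0}]'
```

```text
t: 18.0
eef_pos: [0.5671, 0.0075, 0.0681]
tcp_rot: [1.0, -0.026, 0.001, 0.0]
contact_force: [-0.4, 0.4, -0.8]
width: 0.0566
gripper_force: 64.9
```

Contact: the force went from -4.4 to -0.8 N. I'll release gently and withdraw.

```bash
python3 -m crank '[{"x":0,"y":0,"z":0.001,"wx":0,"wy":0,"wz":0},{"x":0,"y":0,"z":0.001,"wx":0,"wy":0,"wz":0}]'
python3 -m crank '[{"x":0,"y":0,"z":0,"wx":0,"wy":0,"wz":0},{"x":0,"y":0,"z":0,"wx":0,"wy":0,"wz":0},{"x":0,"y":0,"z":0,"wx":0,"wy":0,"wz":0},{"x":0,"y":0,"z":0,"wx":0,"wy":0,"wz":0},{"x":0,"y":0,"z":0,"wx":0,"wy":0,"wz":0}]' 1
python3 -m crank '[{"x":0,"y":0,"z":-0.02,"wx":0,"wy":0,"wz":0},{"x":0,"y":0,"z":-0.05,"wx":0,"wy":0,"wz":0},{"x":0,"y":0,"z":-0.09,"wx":0,"wy":0,"wz":0},{"x":0,"y":0,"z":-0.13,"wx":0,"wy":0,"wz":0},{"x":0,"y":0,"z":-0.16,"wx":0,"wy":0,"wz":0},{"x":0,"y":0,"z":-0.18,"wx":0,"wy":0,"wz":0},{"x":0,"y":0,"z":-0.18,"wx":0,"wy":0,"wz":0}]'
python3 - <<'E'
from h import *
s=snapshot('side');cv2.imwrite('pics/s6.png',cv2.resize(cv2.convertScaleAbs(s['color'][170:390,180:480],alpha=1.6,beta=15),None,fx=2.6,fy=2.6,interpolation=cv2.INTER_CUBIC))
E
```

```text
t: 18.2
eef_pos: [0.5672, 0.0075, 0.068]
tcp_rot: [1.0, -0.026, 0.002, 0.0]
contact_force: [-2.5, -0.1, 6.3]
width: 0.0564
gripper_force: 65.8
t: 18.7
eef_pos: [0.5668, 0.0076, 0.0666]
tcp_rot: [1.0, -0.026, 0.001, 0.0]
contact_force: [-0.2, 0.3, 0.3]
width: 0.0856
gripper_force: 0.0
t: 19.4
eef_pos: [0.5687, 0.0075, 0.2503]
tcp_rot: [1.0, -0.026, 0.005, 0.0]
contact_force: [1.0, 0.6, -0.7]
width: 0.0857
gripper_force: 0.0
```

View pics/s6.png

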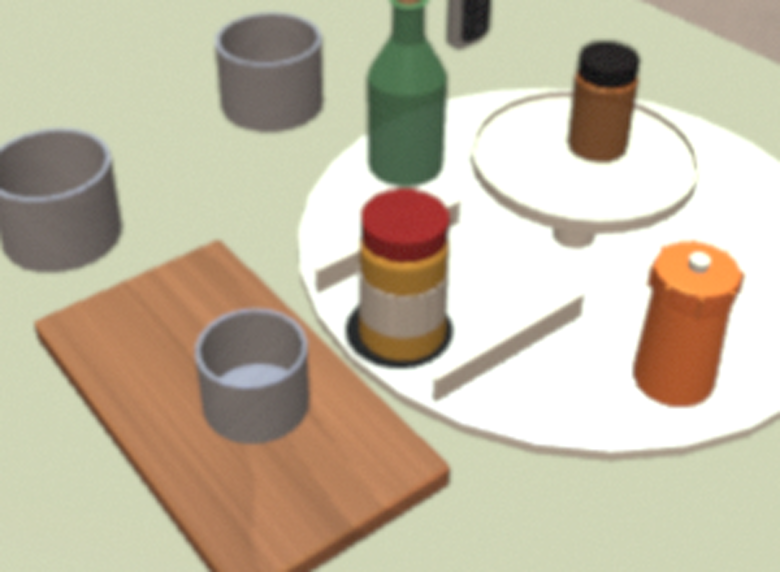

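The jar (base around (403,340)) stands centred on the pad, and the tin (around (252,375)) stands upright on the board. The other things and the fins are where they were, and the gripper is clear. I'm handing in.

```bash
python3 -c "
from bench import hand_in
print(hand_in())"
```

```text
the job is handed in; nothing more can be done
None
```

I handed the job in at about 19.5 s. The last side view shows the tin upright on the board, the mustard jar back on its pad, and the turntable and other items unmoved. `hand_in()` gave no verdict.

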